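# Push the spacer row home and swing the keeper across

### The job

With the fingertips, slowly push the row of four spacer blocks along the rail as one train until the first block is fully home against the end stop. Then push the keeper bar by its upright pin until it lies squarely across the rail behind the last block. Do not lift or tip any block or let the row come apart, and leave the other things on the cabinet alone.

Things in the scene. Friction and masses are not known exactly. Their poses are not given: they have to be found in the camera images.
- rail: Dark steel rail fixed on the cabinet top, 310 x 66 mm; place and yaw vary. Origin: centre of underside; x along the channel to the end stop, y to the keeper's side, z up. Channel floor z = 8 mm; guide walls, inner faces y = +-18 mm, 6 mm thick, tops z = 16 mm, run x = -155 to 155 mm, open at -x. Stop: block 56 mm wide, top z = 44 mm, face x = 130 mm. Row home: rear face of last block at x = -6 mm.
- stop_face (a point): Centre of the end stop's face that the first block must meet (rail frame x = 130, y = 0, z = 26 mm). Its axes are those of the rail.
- spacer_1: Aluminium spacer block with a vertical bore, 34 x 34 mm in plan, 36 mm high, 0.08 to 0.15 kg; one of four identical blocks standing in the rail channel in one row, touching (under 1 mm apart), in any order: find out which is last. Pushing the row takes a few N. Origin: centre of its underside; z up, x and y along its sides.
- spacer_2: Aluminium spacer block with a vertical bore, 34 x 34 mm in plan, 36 mm high, 0.08 to 0.15 kg; one of four identical blocks standing in the rail channel in one row, touching (under 1 mm apart), in any order: find out which is last. Pushing the row takes a few N. Origin: centre of its underside; z up, x and y along its sides.
- spacer_3: Aluminium spacer block with a vertical bore, 34 x 34 mm in plan, 36 mm high, 0.08 to 0.15 kg; one of four identical blocks standing in the rail channel in one row, touching (under 1 mm apart), in any order: find out which is last. Pushing the row takes a few N. Origin: centre of its underside; z up, x and y along its sides.
- spacer_4: Aluminium spacer block with a vertical bore, 34 x 34 mm in plan, 36 mm high, 0.08 to 0.15 kg; one of four identical blocks standing in the rail channel in one row, touching (under 1 mm apart), in any order: find out which is last. Pushing the row takes a few N. Origin: centre of its underside; z up, x and y along its sides.
- keeper (a joint): Swing of the keeper bar about its vertical pivot, rad. 0: beside the rail, parallel to it, pointing from the pivot to the rail's -x; grows as it swings inwards over the rail; pi/2 (hard stop): square across the channel, 2 mm behind the last block of a home row. Starts at -0.35 to -0.05; lower limit -0.6. About 1 N at the pin moves it; friction holds it where it is left.
- keeper_pivot (a point): On the keeper's pivot axis, at rail frame x = -14, y = +42, z = 24 mm. The hub is 20 mm across and reaches up to z = 32 mm.
- keeper_pin (a point): Middle of the black upright pin near the keeper bar's free end: 12 mm across, from z = 27 to 61 mm, 70 mm from the pivot axis (this point at z = 44 mm). The steel bar below is 10 mm wide, spans z = 20 to 27 mm and ends 78 mm from the pivot axis. At joint value q the pin's rail-frame x = -14 - 70 cos q, y = 42 - 70 sin q mm.
- tape_roll: Bystander: roll of beige tape lying flat, 80 mm across, 19 mm high. Origin: centre of its underside.
- oil_bottle: Bystander: small white bottle with a red pointed cap, 41 mm across, 104 mm high, upright. Origin: centre of its underside.
- bit_box: Bystander: clear open box with drill bits, 46 x 72 x 17 mm. Origin: centre of its underside.
Things that resemble listed ones, but are neither listed nor needed, are in the scene too. Leave any pink or red look-alike of the spacer_3 alone.

How it is judged:
On the way, in this order (a step that is already met when the one before it is completed fails the run):
1. the row is home against the end stop while the keeper is still open (x of spacer_1 in the frame of rail between 0.008 and 0.13 m and y of spacer_1 in the frame of rail between -0.006 and 0.006 m and z of each of spacer_1, spacer_2, spacer_3, spacer_4 in the frame of rail below 0.012 m and x of spacer_2 in the frame of rail between 0.008 and 0.13 m and y of spacer_2 in the frame of rail between -0.006 and 0.006 m and x of spacer_3 in the frame of rail between 0.008 and 0.13 m and y of spacer_3 in the frame of rail between -0.006 and 0.006 m and x of spacer_4 in the frame of rail between 0.008 and 0.13 m and y of spacer_4 in the frame of rail between -0.006 and 0.006 m and value of joint keeper below 1.2 rad), for 0.2 s.
2. the keeper lies across the rail behind the row (value of joint keeper above 1.48 rad), for 0.2 s.
At the end, for the whole second after the job is handed in: All four blocks stand at rest in the channel, closed up against the end stop with no more than 3 mm of play in all, and the keeper is square across the rail to within about 5 degrees (joint above 1.48 rad) (x of spacer_1 in the frame of rail between 0.008 and 0.13 m and y of spacer_1 in the frame of rail between -0.006 and 0.006 m and z of each of spacer_1, spacer_2, spacer_3, spacer_4 in the frame of rail below 0.012 m and x of spacer_2 in the frame of rail between 0.008 and 0.13 m and y of spacer_2 in the frame of rail between -0.006 and 0.006 m and x of spacer_3 in the frame of rail between 0.008 and 0.13 m and y of spacer_3 in the frame of rail between -0.006 and 0.006 m and x of spacer_4 in the frame of rail between 0.008 and 0.13 m and y of spacer_4 in the frame of rail between -0.006 and 0.006 m and value of joint keeper above 1.48 rad and linear speed of each of spacer_1, spacer_2, spacer_3, spacer_4 below 0.01 m/s); the robot touches nothing.
It fails at once if a block is lifted more than 7 mm off the channel floor (z of any of spacer_1, spacer_2, spacer_3, spacer_4 in the frame of rail above 0.015 m).
It fails at once if a block is tipped by more than 15 degrees (angle between any of spacer_1, spacer_2, spacer_3, spacer_4's own z axis and vertical above 0.26 rad).
It fails at once if the row comes apart (its end blocks drift more than 10 mm beyond their touching distance) (distance between spacer_1 and spacer_2 above 0.112 m or distance between any of spacer_1, spacer_2 and spacer_3 above 0.112 m or distance between any of spacer_1, spacer_2, spacer_3 and spacer_4 above 0.112 m).
It fails at once if a block is shoved faster than 0.3 m/s (linear speed of any of spacer_1, spacer_2, spacer_3, spacer_4 above 0.3 m/s).
It fails at once if a bystander (tape roll, oil bottle, bit box) is moved more than 20 mm (distance of any of tape_roll, oil_bottle, bit_box from where it was at the start of the episode above 0.02 m).
It also fails if it takes over 48 s, if anything falls off the work surface, if the arm or the gripper's body presses on something with over 40 N, if the wrist force passes 120 N, or if a joint passes its speed limit or range.

### The arm

A 6-joint arm with a two-finger parallel gripper is mounted at the origin on a cart in front of the work surface, level with it; the furniture and walls round the work are solid. World frame = base frame: x ahead of the robot, y to its left, z up, the work surface at z = 0. Lengths are in m, angles in rad, forces in N, time in s.
With the tool pointing down it reaches from about 0.25 to 0.725 m from the base axis. Payload 4 kg.
Tool frame: the origin (TCP) lies at the very end of the fingers, on their centre line; the grasp point (between the pads) lies 19 mm behind it; z points along the fingers, y is the line along which they close (so a half turn about z gives the same grasp; the last joint's range is limited). The gripper opens to 85 mm and grips with 20 to 120 N. Pads are 22 mm wide; open, the fingers measure 114 mm over their backs; the gripper's body (76 mm by 85 mm) begins 54 mm behind the grasp point. The pads swing forward as they close: fully open they stand 13 mm farther back than shut.
Start: joints at [1.187, 0.241, 0.005, 1.335, 0, 1.571], TCP at [0.187, 0.464, 0.231] pointing down, gripper open.
Joint ranges: [-2.72, 2.72], [-1.05, 1.87], [-1.09, 1.28], [-1.99, 2.15], [-1.42, 1.44], [-3.14, 3.14]. Speed limits (rad/s): [2.79, 2.79, 3.14, 3.14, 3.14, 3.14].

### API

Orientations are given as a unit quaternion [x, y, z, w].
In Python, from workcell import bot, vision, workorder gives the robot as it stands.
- The arm moves only by the shell command python3 -m creep 'ROWS' [OPENING]. ROWS is JSON, a list of rows, each a list of 2 entries, a list of its own where there are three numbers: the shift along the tool's x, y, z in mm, then the turn, a rotation vector about the tool's x, y, z in rad. In form: [[[dx, dy, dz], [wx, wy, wz]], ...]. A call has 1 to 12 rows; each row shifts and turns the commanded pose from where the row before left it, along the tool's axes as they then stand; what a row does not reach is not made up. A row lasts 1/8 s, in which the tool goes at most 62.5 mm and 10.7 degrees, less where a joint would pass 70% of its speed; a pose out of reach is approached as far as the arm can. A call is refused whole if a number of a shift passes 62.5 or a number of a turn 0.188, either way. A call with a gripper value outside its range is refused whole. OPENING is the finger opening in mm, from 0 to 85.4, set as the call begins (- or left out, the last holds). The fingers move at their own pace and stop on an object; the grip force is fixed at half the most. Time passes only in rows, so rows that do not move let the fingers close. It gives the time, the measured TCP pose, the force, the opening and the grip force at its end, in the units of the state.
- bot.get_obs(): the state, without advancing time (a new reading comes with each control period).
- vision.camera(name): name is "side" or "top"; returns a dict with "image" (400x640x3 uint8, blue, green, red), "z_map" (400x640 float32, m along the optical axis (not along the pixel's ray), 0 where there is no reading), "K" (3x3 intrinsics, pixels), "k1" (the pictures are not rectified: a ray, as slopes to the right and down, at radius r is drawn at 1 + k1 r^2 times it, then the intrinsics apply), "rvec" (rotation vector, rad) and "tvec" (3), from world to camera coordinates, as OpenCV has them. Camera axes: x right, y down, z forward; pixel columns grow to the right and rows downward; lengths in m; the calibration is good to about 2 mm. A picture is of the moment at which its call begins.
- workorder.job_done(): hands the job in; it is judged then, once.
Trained networks look in a picture, given as the dict that the camera call returned (one of the last four; its "shot" number tells which), for a name from the list of things; names that differ only in an ending like _2 or _b are one class to them, and where a whole thing is asked for, a point or a joint stands for the part that bears it (a point fixed in the world has none). Each returns a list of dicts, best first, with "score" (0 to 1); they miss things now and then, are a little off and sometimes report something else, mostly with a low value. They report only what shows in the picture. A call takes as long as a camera call. They do not tell look-alikes from the thing itself.
- vision.spot_in(picture, query): "position" ([column, row] in pixels, amid what is visible of it).
- vision.place_of(picture, query): "position" ([column, row] in pixels: a listed point, or the origin of a listed thing).
The state is a dict: "clock": time; "joint_pos": joint angles; "joint_vel": joint speeds; "tau": joint torques, N m; "eef_pos": TCP position; "tool_rot": TCP orientation; "ft_force": force on the tool from outside, world axes, zero at the start; "ft_torque": the same for the moment, N m; "grip_width": finger opening in m; "grasp_force": force on a finger pad.
Only numpy, scipy, OpenCV 4.12 (cv2) and the standard library are available. Lean on these libraries where they do the work, as an engineer would, in place of code of your own. Each camera call takes 0.05 s, during which the arm holds its last target. There are 200 camera calls.

## Working session

There is one attempt and no reset: what is moved stays moved. The work goes in short steps, Python scripts to look and compute and a shell command to move; the robot and the scene stay as the last step left them, time stands still between calls to the robot, and variables do not carry over. Pictures are saved under pics/ and viewed, at most 10 in all, crops included, and the job is handed in when it is done.

```bash
mkdir -p pics
cat > h.py <<'E'
import numpy as np, cv2
from workcell import bot, vision, workorder
def ray(p,uv):
    K=p["K"]; d=np.array([(uv[0]-K[0][2])/K[0][0],(uv[1]-K[1][2])/K[1][1]]); u=d.copy()
    for _ in range(20): u=d/(1+p["k1"]*(u@u))
    R=cv2.Rodrigues(np.array(p["rvec"],float))[0]; t=np.array(p["tvec"],float).ravel()
    return -R.T@t, R.T@np.array([u[0],u[1],1.]), R, t
def at_z(p,uv,z):
    c,d,_,_=ray(p,uv); return c+d*(z-c[2])/d[2]
def at_depth(p,uv):
    c,d,_,_=ray(p,uv); return c+d*p["z_map"][int(round(uv[1])),int(round(uv[0]))]
def proj(p,X):
    _,_,R,t=ray(p,(0,0)); c=R@np.array(X,float)+t; u=c[:2]/c[2]; u=u*(1+p["k1"]*(u@u)); K=p["K"]
    return np.array([K[0][0]*u[0]+K[0][2],K[1][1]*u[1]+K[1][2]])
E
python3 - <<'E'
from h import *
np.set_printoptions(precision=4,suppress=True)
for n in("top","side"):
    p=vision.camera(n); cv2.imwrite(f"pics/{n}0.png",p["image"])
    print(n,ray(p,(320,200))[:2])
    for q in("spacer_1","rail","stop_face","keeper_pivot","keeper_pin","oil_bottle","tape_roll","bit_box"):
        for r in vision.place_of(p,q)[:6]: print(q,round(r["score"],2),np.round(r["position"],1),at_depth(p,r["position"]))
print(bot.get_obs())
E
```

```text
top (array([0.3571, 0.0049, 0.8948]), array([ 0.2231, -0.0243, -0.9745]))
spacer_1 0.72 [329.  205.4] [ 0.5385 -0.0346  0.0424]
spacer_1 0.69 [299.9 212. ] [0.537  0.0303 0.0078]
spacer_1 0.67 [297.6 219.1] [0.5148 0.0355 0.0434]
spacer_1 0.65 [312.8 210.1] [0.5309 0.0012 0.0456]
spacer_1 0.61 [345.2 267.2] [ 0.4059 -0.058   0.0012]
spacer_1 0.6 [330.7 147.4] [ 0.6727 -0.0521  0.0355]
rail 0.55 [300.5 217.2] [0.5182 0.0289 0.0442]
stop_face 0.79 [239.9 230.8] [0.5042 0.1636 0.0252]
keeper_pivot 0.6 [306. 232.] [0.4877 0.0203 0.0274]
keeper_pin 0.6 [340.  225.5] [ 0.4905 -0.0527  0.0551]
oil_bottle 0.97 [286.9 149.3] [0.669  0.0454 0.0587]
tape_roll 0.8 [392.9 144.9] [ 0.6798 -0.2019 -0.0044]
tape_roll 0.67 [295.  219.4] [0.5148 0.0411 0.0425]
bit_box 0.87 [204.8 290.7] [0.3838 0.2507 0.0042]
bit_box 0.72 [339.8 221.6] [ 0.4979 -0.0528  0.0605]
side (array([0.6519, 0.6392, 0.8053]), array([-0.134 , -0.6278, -0.7671]))
spacer_1 0.83 [357.6 180.4] [ 0.4129 -0.0433  0.0286]
spacer_1 0.79 [380.8 228.2] [0.3982 0.1114 0.0347]
spacer_1 0.78 [314.4 217.8] [0.54   0.0611 0.0383]
spacer_1 0.78
[... 353 characters left out ...]
]
oil_bottle 0.86 [252.4 224. ] [0.6793 0.0572 0.0404]
tape_roll 0.75 [250.3 156.9] [ 0.6681 -0.1783  0.0193]
bit_box 0.78 [404.8 288.3] [ 0.3794  0.2457 -0.0011]
bit_box 0.42 [323.7 177.4] [ 0.4971 -0.0523  0.0447]
{'clock': 0.9, 'joint_pos': array([1.187 , 0.2406, 0.005 , 1.3352, 0.    , 1.5708]), 'joint_vel': array([-0.001 ,  0.0011, -0.0002, -0.0007, -0.0005, -0.0007]), 'tau': array([ -0.0002, -37.2195,  25.2695,   0.001 ,   0.0001,   0.    ]), 'eef_pos': array([0.1872, 0.4636, 0.2313]), 'tool_rot': array([0.1907, 0.9816, 0.    , 0.    ]), 'ft_force': array([-0.0354, -0.6274,  0.1968]), 'ft_torque': array([-0.0437,  0.0092,  0.0214]), 'grasp_force': 0.0, 'grip_width': 0.0851641705486244}
```

View pics/top0.png

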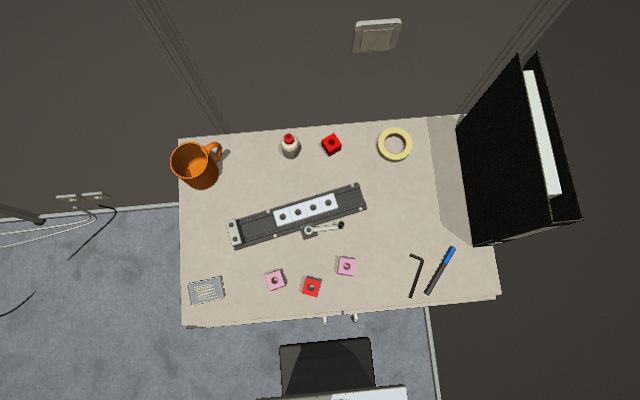

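View pics/side0.png

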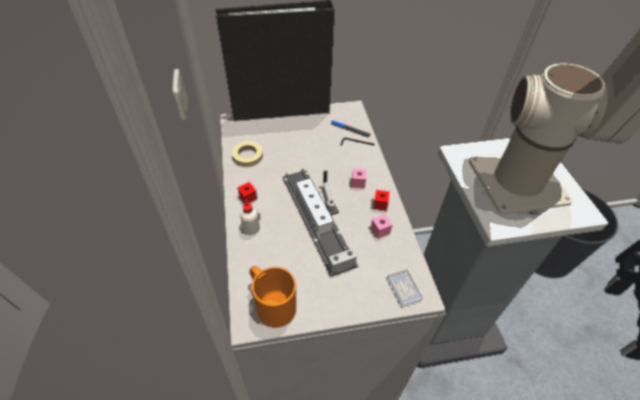

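The top view shows the rail from about (228,235), the stop end, to (365,195). The white row of blocks spans about (275,217) to (337,202), and the keeper hub is at (308,231) with its pin at (341,225). The red and pink look-alikes are off the rail. Next I'll fit the rail pose.

```bash
cat > m.py <<'E'
from h import *
from scipy.optimize import minimize
np.set_printoptions(precision=4,suppress=True)
def rect(p,z,x0=.42,x1=.62,y0=-.16,y1=.24,s=2000):
    # image: columns = -y (left is +y), rows = -x
    ys=np.arange(y1,y0,-1/s); xs=np.arange(x1,x0,-1/s)
    Y,X=np.meshgrid(ys,xs); P=np.stack([X,Y,np.full_like(X,z)],-1).reshape(-1,3)
    _,_,R,t=ray(p,(0,0)); c=P@R.T+t; u=c[:,:2]/c[:,2:]; u*=1+p["k1"]*(u**2).sum(1,keepdims=True)
    K=np.array(p["K"]); m=(u*[K[0,0],K[1,1]]+[K[0,2],K[1,2]]).astype(np.float32).reshape(*X.shape,2)
    return cv2.remap(p["image"],m[...,0],m[...,1],cv2.INTER_CUBIC)
if __name__=="__main__":
  for n in("top","side"):
    p=vision.camera(n); im=rect(p,.044)
    cv2.imwrite(f"pics/r44_{n}.png",im)
    cv2.imwrite(f"pics/r16_{n}.png",rect(p,.016))
    g=im.min(2); ret,b=cv2.threshold(g,170,255,0)
    b=cv2.morphologyEx(b.astype(np.uint8),cv2.MORPH_CLOSE,np.ones((25,25)))
    for c in cv2.findContours(b,0,2)[0]:
        if cv2.contourArea(c)>5000:
            r=cv2.minAreaRect(c); print(n,r, "world", .62-r[0][1]/2000,.24-r[0][0]/2000, cv2.boxPoints(r))
  t=cv2.imread("pics/r44_top.png"); s=cv2.imread("pics/r44_side.png")
  cv2.imwrite("pics/cmp.png",np.vstack([t[:300],s[:300]]) if 0 else cv2.resize(np.vstack([t,s]),(600,600)))
E
python3 m.py
```

```text
top ((405.1429443359375, 245.44815063476562), (391.27642822265625, 813.0514526367188), 73.81962585449219) world 0.49727592468261717 0.03742852783203124 [[-39.7969 170.8427]
 [741.0489 -55.724 ]
 [850.0828 320.0536]
 [ 69.237  546.6203]]
side ((399.5, 199.5), (399.0, 799.0), 90.0) world 0.52025 0.04024999999999998 [[ -0.   0.]
 [799.   0.]
 [799. 399.]
 [  0. 399.]]
```

View pics/cmp.png

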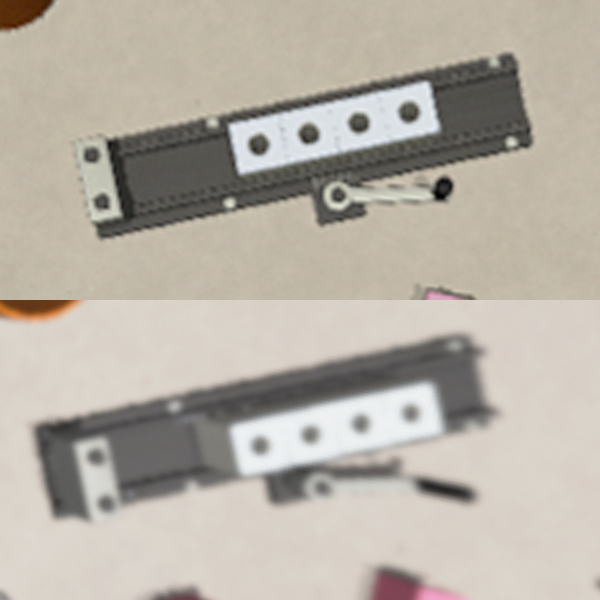

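The rectified view shows the row of four in the channel, with bores in the top half at about (259,145), (309,133), (359,122) and (409,111). The stop is on the left at about (97,180), and the keeper opens to the right with its pin at (443,188). I'll refine the fit with a better threshold.

```bash
cat > f.py <<'E'
from m import *
def row(p):
    im=rect(p,.044); b,g,r=[im[...,i].astype(int) for i in range(3)]
    m=((b>r-4)&(im.min(2)>165)).astype(np.uint8)*255
    m=cv2.morphologyEx(cv2.morphologyEx(m,cv2.MORPH_CLOSE,np.ones((25,25))),cv2.MORPH_OPEN,np.ones((9,9)))
    c=max(cv2.findContours(m,0,2)[0],key=cv2.contourArea); r=cv2.minAreaRect(c)
    bx=np.array([[.62-v/2000,.24-u/2000] for u,v in cv2.boxPoints(r)])
    d=[bx[1]-bx[0],bx[2]-bx[1]]; e=max(d,key=np.linalg.norm); e=e*np.sign(e[1])
    return bx.mean(0),np.arctan2(e[1],e[0]),[np.linalg.norm(k)*1e3 for k in d]
if __name__=="__main__":
  for n in("top","side"):
    p=vision.camera(n); c,a,s=row(p); print(n,c,a,s)
    for q in ("keeper_pivot","keeper_pin","stop_face"):
        z=dict(keeper_pivot=.024,keeper_pin=.044,stop_face=.026)[q]
        r=vision.place_of(p,q)[0]; w=at_z(p,r["position"],z)
        R=np.array([[np.cos(a),np.sin(a)],[-np.sin(a),np.cos(a)]]); print(q,w,"rel row ctr",R@(w[:2]-c)*1e3)
    # stop top extent, along the row axis, at z=.044, light intensity profile
    im=rect(p,.044).mean(2); e=np.array([np.cos(a),np.sin(a)]); nn=np.array([-e[1],e[0]])
    pr=[]
    for t in np.arange(.06,.19,.002):
        v=[im[int(round((.62-w[0])*2000)),int(round((.24-w[1])*2000))] for w in [c+e*t+nn*k for k in(-.008,-.004,0,.004,.008)] if .422<w[0]<.618 and -.158<w[1]<.238]
        pr.append((int(round(t*1e3)),int(np.mean(v)) if v else -1))
    print(pr)
E
python3 f.py
```

```text
top [0.5349 0.0174] 1.7833631 [np.float32(137.20764), np.float32(34.507595)]
keeper_pivot [0.4914 0.0194 0.024 ] rel row ctr [11.136  42.0971]
keeper_pin [0.3864 0.2385 0.044 ] rel row ctr [247.4831  98.587 ]
stop_face [0.496  0.1711 0.026 ] rel row ctr [158.4662   5.6611]
[(60, 221), (62, 225), (64, 226), (66, 226), (68, 184), (70, 88), (72, 67), (74, 82), (76, 83), (78, 81), (80, 83), (82, 83), (84, 83), (86, 83), (88, 83), (90, 82), (92, 82), (94, 83), (96, 83), (98, 82), (100, 82), (102, 83), (104, 83), (106, 83), (108, 82), (110, 83), (112, 83), (114, 82), (116, 83), (118, 82), (120, 82), (122, 82), (124, 82), (126, 83), (128, 82), (130, 82), (132, 83), (134, 83), (136, 82), (138, 83), (140, 83), (142, 66), (144, 44), (146, 43), (148, 38), (150, 79), (152, 166), (154, 190), (156, 189), (158, 191), (160, 192), (162, 191), (164, 194), (166, 193), (168, 193), (170, 190), (172, 172), (174, 176), (176, 183), (178, 182), (180, 182), (182, 183), (184, 183), (186, 182), (188, 181)]
side [0.5336 0.0159] 1.793326 [np.float32(140.48132), np.float32(38.212723)]
keeper_pivot [0.4943 0.0059 0
[... 197 characters left out ...]
, 238), (66, 232), (68, 210), (70, 169), (72, 136), (74, 123), (76, 122), (78, 122), (80, 121), (82, 120), (84, 118), (86, 115), (88, 112), (90, 104), (92, 97), (94, 91), (96, 91), (98, 92), (100, 95), (102, 96), (104, 96), (106, 96), (108, 94), (110, 94), (112, 95), (114, 95), (116, 95), (118, 95), (120, 94), (122, 94), (124, 95), (126, 95), (128, 93), (130, 92), (132, 93), (134, 94), (136, 94), (138, 93), (140, 93), (142, 95), (144, 96), (146, 96), (148, 104), (150, 131), (152, 170), (154, 196), (156, 204), (158, 204), (160, 204), (162, 206), (164, 210), (166, 213), (168, 214), (170, 205), (172, 175), (174, 133), (176, 102), (178, 93), (180, 92), (182, 92), (184, 92), (186, 90), (188, 87)]
```

```bash
python3 -m creep '[[[0,0,0],[0,0,0.162]],[[0,0,0],[0,0,0.162]],[[0,0,0],[0,0,0.162]],[[0,0,0],[0,0,0.162]],[[0,0,0],[0,0,0.162]],[[0,0,0],[0,0,0.162]],[[-48,19,0],[0,0,0]],[[-48,19,0],[0,0,0]],[[-48,19,4],[0,0,0]],[[-48,19,4],[0,0,0]],[[-48,19,4],[0,0,0]],[[-48,19,4],[0,0,0]]]' 0
cat > s.py <<'E'
from h import *
np.set_printoptions(precision=4,suppress=True)
a=1.787; O=np.array([.530,.0375]); R=np.array([[np.cos(a),np.sin(a)],[-np.sin(a),np.cos(a)]])
o=bot.get_obs(); q=o["tool_rot"]; T=np.zeros((3,3))
from scipy.spatial.transform import Rotation as Ro
T=Ro.from_quat(q).as_matrix()
print("t",o["clock"],"rail xy mm",R@(o["eef_pos"][:2]-O)*1e3,"z",o["eef_pos"][2]*1e3,"yaw err",np.arctan2(T[1,0],T[0,0])-a,"tilt",T[2,:2],"F",R@o["ft_force"][:2],o["ft_force"][2],"w",o["grip_width"])
E
python3 s.py
```

```text
clock: 2.9
eef_pos: [0.3609, 0.2052, 0.2154]
tool_rot: [0.627, 0.779, 0.0, 0.0]
ft_force: [0.1, 0.2, 0.7]
grip_width: 0.0002
grasp_force: 0.0
t 2.9 rail xy mm [200.0748 129.2232] z 215.44189124235592 yaw err -0.001002139180732664 tilt [0.0003 0.0009] F [ 0.1839 -0.1575] 0.6535795535234848 w 0.00017201028231971042
```

```bash
python3 -m creep '[[[-40,16,8],[0,0,0]],[[-41,16,8],[0,0,0]],[[-41,16,8],[0,0,0]],[[-41,16,8],[0,0,0]],[[-41,16,10],[0,0,0]],[[-41,16,10],[0,0,0]],[[-40,16,10],[0,0,0]],[[-40,17,10],[0,0,0]],[[0,0,30],[0,0,0]],[[0,0,10],[0,0,0]],[[0,0,0],[0,0,0]]]'; python3 s.py
python3 - <<'E'
from m import *
p=vision.camera("top"); im=rect(p,.02); cv2.imwrite("pics/a1.png",im)
p=vision.camera("side"); cv2.imwrite("pics/a2.png",np.vstack([im,rect(p,.044)])[::1,:])
E
```

```text
clock: 4.28
eef_pos: [0.5545, -0.083, 0.1027]
tool_rot: [0.627, 0.779, -0.001, -0.001]
ft_force: [0.4, 0.3, 0.8]
grip_width: -0.0
grasp_force: 0.0
t 4.275 rail xy mm [-122.9093    1.8865] z 102.66847885950934 yaw err -0.0006592727089891337 tilt [ 0.0009 -0.0021] F [ 0.2033 -0.4635] 0.8229476965567705 w -3.646286419888219e-05
```

View pics/a1.png

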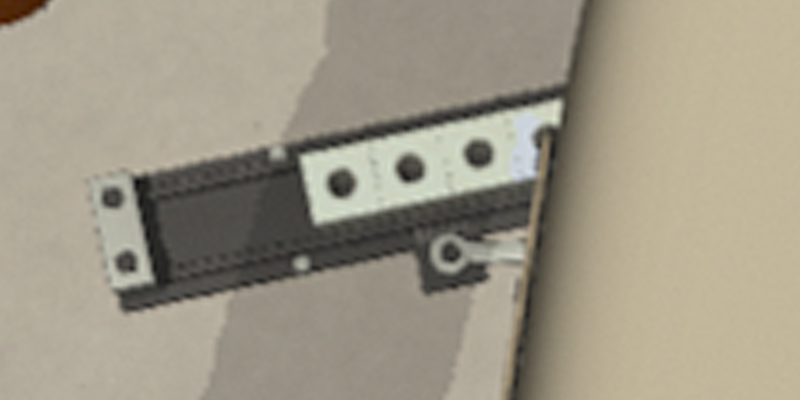

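The arm hides the rear of the row from the top camera; the front block, stop (120,230) and hub (450,253) still show where expected. I'm lowering the fingers behind the row.

```bash
python3 -m creep '[[[-2,2,20],[0,0,0]],[[0,0,20],[0,0,0]],[[0,0,16],[0,0,0]],[[0,0,12],[0,0,0]],[[0,0,8],[0,0,0]],[[0,0,5],[0,0,0]],[[0,0,0],[0,0,0]],[[0,0,0],[0,0,0]]]'; python3 s.py
python3 - <<'E'
from m import *
p=vision.camera("side"); cv2.imwrite("pics/a3.png",cv2.resize(p["image"][130:290,240:440],(800,640))[:600])
E
```

```text
clock: 5.38
eef_pos: [0.5582, -0.085, 0.0227]
tool_rot: [0.627, 0.779, 0.0, 0.0]
ft_force: [-0.2, 0.2, 0.6]
grip_width: 0.0001
grasp_force: 0.0
t 5.375 rail xy mm [-125.7363   -1.2147] z 22.711233768539675 yaw err -0.0012715226605832797 tilt [-0.0003  0.0007] F [0.2519 0.1111] 0.6224582792482453 w 0.00010257872968081925
```

View pics/a3.png

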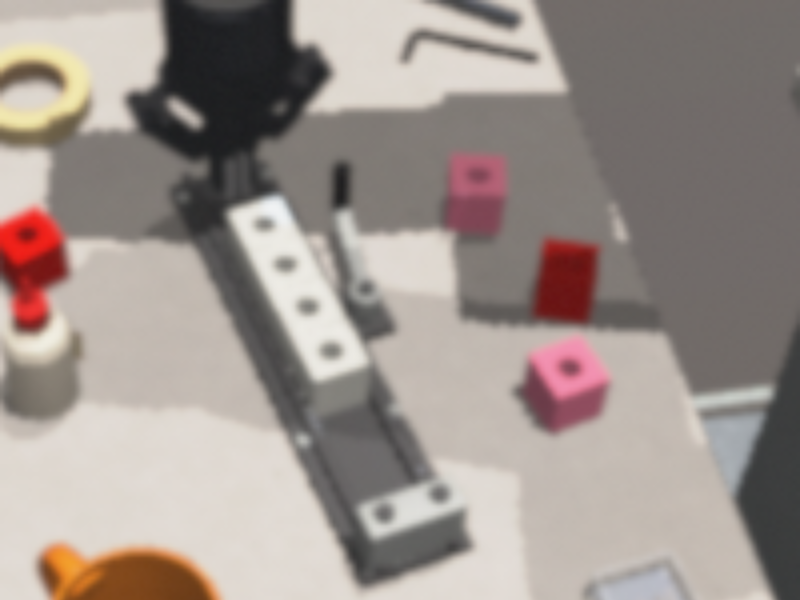

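The fingers (240,180) stand behind the row and in line with it, clear of the pin (342,185). Now a slow approach and push.

```bash
python3 -m creep '[[[3,-1,0],[0,0,0]],[[3,0,0],[0,0,0]],[[3,0,0],[0,0,0]],[[3,0,0],[0,0,0]],[[3,0,0],[0,0,0]],[[3,0,0],[0,0,0]],[[3,0,0],[0,0,0]],[[3,0,0],[0,0,0]],[[3,0,0],[0,0,0]],[[3,0,0],[0,0,0]],[[3,0,0],[0,0,0]],[[3,0,0],[0,0,0]]]'; python3 s.py
```

```text
clock: 6.92
eef_pos: [0.5492, -0.05, 0.0223]
tool_rot: [0.627, 0.779, -0.0, 0.0]
ft_force: [0.4, -3.1, -1.3]
grip_width: -0.0001
grasp_force: 1.2
t 6.925 rail xy mm [-89.5569   0.0487] z 22.33272192946411 yaw err -0.001393493407349844 tilt [-0.0003  0.0001] F [-3.0764  0.2205] -1.3479876568957563 w -9.830631146784014e-05
```

```bash
python3 -m creep '[[[4,0,0],[0,0,0]],[[4,0,0],[0,0,0]],[[4,0,0],[0,0,0]],[[4,0,0],[0,0,0]],[[4,0,0],[0,0,0]],[[4,0,0],[0,0,0]],[[4,0,0],[0,0,0]],[[4,0,0],[0,0,0]],[[4,0,0],[0,0,0]],[[4,0,0],[0,0,0]],[[4,0,0],[0,0,0]],[[4,0,0],[0,0,0]]]'; python3 s.py;  python3 -m creep '[[[3,0,0],[0,0,0]],[[3,0,0],[0,0,0]],[[3,0,0],[0,0,0]],[[3,0,0],[0,0,0]],[[2,0,0],[0,0,0]],[[2,0,0],[0,0,0]]]'; python3 s.py
```

```text
clock: 8.43
eef_pos: [0.5388, -0.0028, 0.0223]
tool_rot: [0.627, 0.779, -0.0, -0.0]
ft_force: [2.0, -2.8, -0.4]
grip_width: -0.0
grasp_force: 1.3
t 8.425 rail xy mm [-41.2983   0.0311] z 22.273335079084344 yaw err -0.0012035899058373545 tilt [-0. -0.] F [-3.1797 -1.3991] -0.3586375492894732 w -2.9540433483098593e-05
clock: 9.18
eef_pos: [0.5354, 0.0127, 0.0223]
tool_rot: [0.627, 0.779, -0.0, -0.0]
ft_force: [0.4, -2.8, 0.3]
grip_width: 0.0004
grasp_force: 1.3
t 9.175 rail xy mm [-25.4342   0.0294] z 22.28898833687475 yaw err -0.0011963224981226261 tilt [-0.     -0.0001] F [-2.8087  0.2055] 0.3296985780755849 w 0.0003595306610672915
```

Another 8 mm or so remains; I'll creep until the force rises.

```bash
python3 -m creep '[[[1,0,0],[0,0,0]],[[1,0,0],[0,0,0]],[[1,0,0],[0,0,0]],[[1,0,0],[0,0,0]],[[1,0,0],[0,0,0]],[[1,0,0],[0,0,0]],[[0,0,0],[0,0,0]]]'; python3 s.py;  python3 -m creep '[[[1,0,0],[0,0,0]],[[1,0,0],[0,0,0]]]'; python3 s.py;python3 -m creep '[[[1,0,0],[0,0,0]],[[0,0,0],[0,0,0]]]'; python3 s.py
```

```text
clock: 10.05
eef_pos: [0.5341, 0.0186, 0.0223]
tool_rot: [0.627, 0.779, 0.0, -0.0]
ft_force: [0.7, -1.9, -0.8]
grip_width: -0.0001
grasp_force: 1.0
t 10.05 rail xy mm [-19.3698   0.0118] z 22.297827971282015 yaw err -0.001058060923111892 tilt [ 0.0003 -0.    ] F [-2.0133 -0.2621] -0.7697226217536601 w -0.00010176929036120564
clock: 10.3
eef_pos: [0.5339, 0.0195, 0.0224]
tool_rot: [0.627, 0.779, -0.001, 0.001]
ft_force: [0.7, -6.4, -0.7]
grip_width: 0.0
grasp_force: 3.3
t 10.3 rail xy mm [-18.4171   0.0026] z 22.357644141800414 yaw err -0.00169643544182696 tilt [-0.0022 -0.0001] F [-6.3711  0.7131] -0.7421842779120065 w 4.1171904177422234e-05
clock: 10.55
eef_pos: [0.5339, 0.0195, 0.0224]
tool_rot: [0.628, 0.778, -0.001, 0.002]
ft_force: [1.8, -7.9, -1.4]
grip_width: -0.0003
grasp_force: 3.9
t 10.55 rail xy mm [-18.4188   0.0036] z 22.39625411615789 yaw err -0.002464558165666597 tilt [-0.004 -0.   ] F [-8.1459 -0.093 ] -1.367601332172339 w -0.00028835443532285876
```

The row is home: motion stopped and the force rose. One more light press to close any gaps, then I'll back off and lift.

```bash
python3 -m creep '[[[1,0,0],[0,0,0]],[[1,0,0],[0,0,0]],[[0,0,0],[0,0,0]]]'; python3 s.py;  python3 -m creep '[[[-2,0,0],[0,0,0]],[[-4,0,0],[0,0,0]],[[-10,0,0],[0,0,0]],[[-10,0,0],[0,0,0]],[[-6,0,-15],[0,0,0]],[[0,0,-25],[0,0,0]],[[0,0,-25],[0,0,0]],[[0,0,-10],[0,0,0]],[[0,0,0],[0,0,0.16]],[[0,0,0],[0,0,0.16]],[[0,0,0],[0,0,0.16]],[[0,0,0],[0,0,0.16]]]'; python3 s.py
python3 -m creep '[[[0,0,0],[0,0,0.16]],[[0,0,0],[0,0,0]]]'; python3 s.py
python3 - <<'E'
from m import *
a=1.788; O=np.array([.530,.0375]); R=np.array([[np.cos(a),np.sin(a)],[-np.sin(a),np.cos(a)]])
print(bot.get_obs()["joint_pos"])
p=vision.camera("side")
for q in("keeper_pin","keeper_pivot"):
  for r in vision.spot_in(p,q)[:3]+vision.place_of(p,q)[:2]:
    w=at_depth(p,r["position"]); print(q,r["score"],r["position"],w,R@(w[:2]-O)*1e3, R@(at_z(p,r["position"],.044 if q[-1]=="n" else .024)[:2]-O)*1e3)
cv2.imwrite("pics/b1.png",cv2.resize(p["image"][130:280,240:440],(800,600)))
E
```

```text
clock: 10.92
eef_pos: [0.5339, 0.0195, 0.0225]
tool_rot: [0.628, 0.778, -0.003, 0.003]
ft_force: [2.5, -12.7, -2.2]
grip_width: -0.0001
grasp_force: 6.5
t 10.925 rail xy mm [-18.4035   0.0141] z 22.487755769592884 yaw err -0.003914530925972937 tilt [-0.0079 -0.0001] F [-12.9258   0.303 ] -2.249216390749533 w -6.852234744854374e-05
clock: 12.42
eef_pos: [0.5397, -0.008, 0.0972]
tool_rot: [0.842, 0.54, -0.0, -0.0]
ft_force: [-0.2, -0.5, 0.0]
grip_width: 0.0002
grasp_force: 0.0
t 12.425 rail xy mm [-46.5244   0.3038] z 97.22276846227795 yaw err -0.6464408038859217 tilt [-0.0001 -0.0006] F [-0.4138  0.3246] 0.005849047774876093 w 0.00024382090266891916
clock: 12.68
eef_pos: [0.5397, -0.008, 0.0972]
tool_rot: [0.881, 0.474, -0.0, -0.0]
ft_force: [-0.5, 0.6, -0.2]
grip_width: 0.0002
grasp_force: 0.0
t 12.675 rail xy mm [-46.5311   0.2515] z 97.24264724188245 yaw err -0.7993200020178343 tilt [-0.0002 -0.0004] F [0.7311 0.3494] -0.23872152668220503 w 0.00016965252464716955
[-0.0149  0.4128 -0.1155  1.0429  0.0001  2.139 ]
keeper_pin 0.53 [327.1, 187.5] [ 0.4914 -0.035   0.0258] [-62.4606  53.2996] [-47.8805  46.2393]
keeper_pin 0.51 [322.7, 175.2] [ 0.4996 -0.0536  0.0515] [-82.3927  49.3465] [-88.7954  52.3116]
keeper_pivot 0.96 [315.9, 204.8] [ 0.5248 -0.0016  0.0059] [-37.1136  13.4666] [-23.5646   7.5296]
keeper_pivot 0.93 [329.0, 202.1] [0.4961 0.0121 0.0268] [-17.5359  38.597 ] [-19.6401  39.6416]
keeper_pivot 0.48 [319.6, 219.4] [0.5297 0.0698 0.0414] [31.6337 -6.6911] [19.5847 -1.1846]
```

View pics/b1.png

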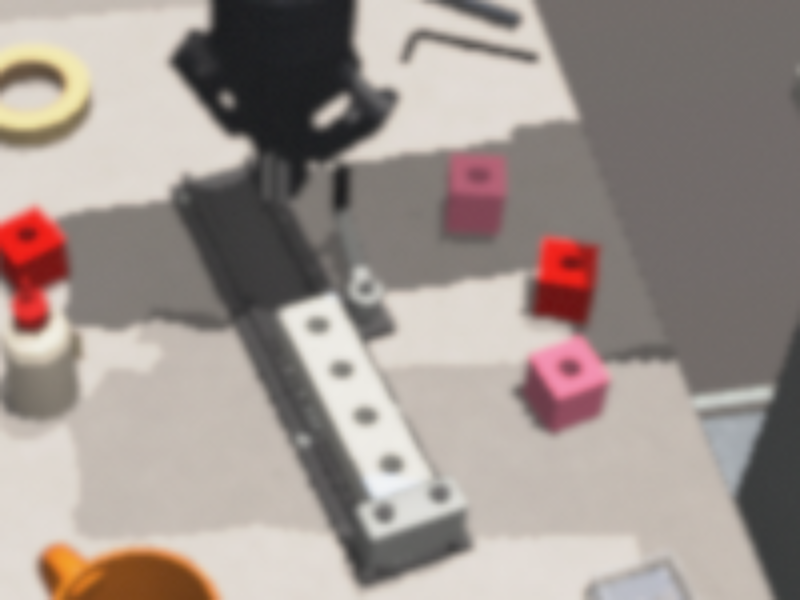

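The row sits against the stop with no visible gaps, from block tops (317,325) to (391,463) with the stop face at about (375,490). The pin (342,187) has not moved. I'm moving to the outside of the pin.

```bash
python3 -m creep '[[[-24,-1.5,0],[0,0,0]],[[-24,-1.5,0],[0,0,0]],[[-24,-1.5,0],[0,0,0]],[[-24,-1.5,0],[0,0,0]],[[0,0,12],[0,0,0]],[[0,0,18],[0,0,0]],[[0,0,16],[0,0,0]],[[0,0,11],[0,0,0]],[[0,0,6],[0,0,0]],[[0,0,0],[0,0,0]]]'; python3 s.py
cat > k.py <<'E'
from s import *
x=R@(o["eef_pos"][:2]-O)*1e3; b=np.arctan2(T[1,0],T[0,0])-a
n=np.array([np.cos(b),np.sin(b)]); y=np.array([n[1],-n[0]])
qs=np.linspace(-.2,1.62,25); pts=[np.array([-15.4,42])-70*np.array([np.cos(q),np.sin(q)])-17*n+7*y for q in qs]
print("to first",(pts[0]-x)@n,(pts[0]-x)@y)
d=np.diff(pts,axis=0); print([[round(v@n,1),round(v@y,1)] for v in d])
i=np.argmin(np.linalg.norm(pts-x,axis=1)); print("nearest",i,qs[i])
E
python3 k.py
python3 - <<'E'
from m import *
p=vision.camera("side"); cv2.imwrite("pics/b2.png",cv2.resize(p["image"][130:250,260:420],(800,600)))
E
```

```text
clock: 14.18
eef_pos: [0.4818, -0.0845, 0.0339]
tool_rot: [0.881, 0.473, -0.0, -0.0]
ft_force: [-0.7, 0.8, -0.6]
grip_width: 0.0002
grasp_force: 0.0
t 14.175 rail xy mm [-108.7819   73.2077] z 33.88596567044622 yaw err -0.8007741770186125 tilt [-0.0002 -0.0007] F [0.9055 0.5362] -0.5501288498454874 w 0.00021480779903955972
t 14.175 rail xy mm [-108.7819   73.2077] z 33.88596567044622 yaw err -0.8007741770186125 tilt [-0.0002 -0.0007] F [0.9055 0.5362] -0.5501288498454874 w 0.00021480779903955972
to first 12.668857358471659 1.2565518225182988
[[np.float64(3.2), np.float64(4.3)], [np.float64(3.5), np.float64(4.0)], [np.float64(3.8), np.float64(3.7)], [np.float64(4.0), np.float64(3.4)], [np.float64(4.3), np.float64(3.1)], [np.float64(4.5), np.float64(2.8)], [np.float64(4.7), np.float64(2.4)], [np.float64(4.9), np.float64(2.1)], [np.float64(5.0), np.float64(1.7)], [np.float64(5.1), np.float64(1.3)], [np.float64(5.2), np.float64(0.9)], [np.float64(5.3), np.float64(0.5)], [np.float64(5.3), np.float64(0.1)], [np.float64(5.3), np.float64(-0.3)], [np.float64(5.3), np.float64(-0.7)], [np.float64(5.2), np.float64(-1.1)], [np.float64(5.1), np.float64(-1.5)], [np.float64(5.0), np.float64(-1.9)], [np.float64(4.8), np.float64(-2.2)], [np.float64(4.6), np.float64(-2.6)], [np.float64(4.4), np.float64(-2.9)], [np.float64(4.2), np.float64(-3.3)], [np.float64(3.9), np.float64(-3.6)], [np.float64(3.7), np.float64(-3.9)]]
nearest 0 -0.2
```

View pics/b2.png

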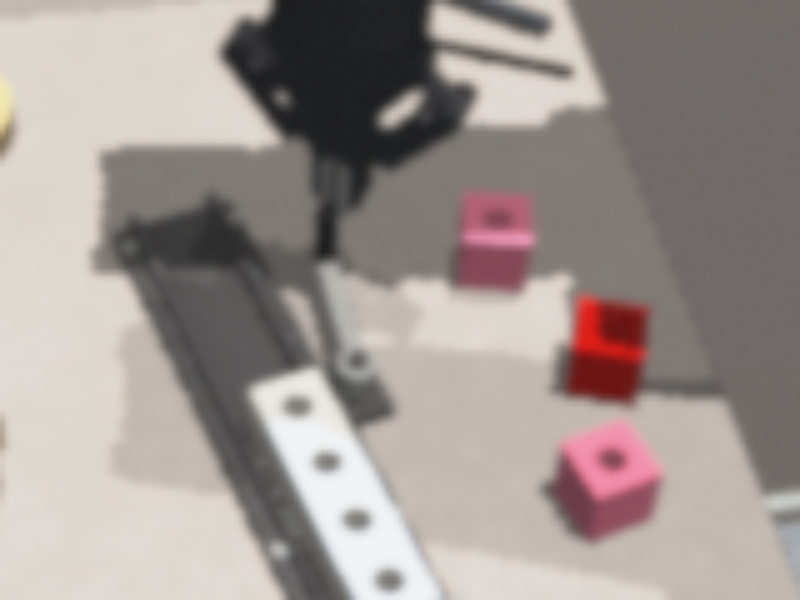

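The fingers (340,185) stand just outside and behind the pin (327,225). Starting the arc.

```bash
python3 -m creep '[[[4,0,0],[0,0,0]],[[4,1,0],[0,0,0]],[[4,1,0],[0,0,0]],[[3,4,0],[0,0,0]],[[3.5,4,0],[0,0,0]],[[4,4,0],[0,0,0]],[[4,3,0],[0,0,0]],[[4,3,0],[0,0,0]],[[4.5,3,0],[0,0,0]],[[5,2,0],[0,0,0]]]'; python3 k.py
python3 - <<'E'
from m import *
p=vision.camera("side"); cv2.imwrite("pics/b3.png",cv2.resize(p["image"][130:250,260:420],(800,600)))
E
```

```text
clock: 15.48
eef_pos: [0.5274, -0.0691, 0.0348]
tool_rot: [0.882, 0.472, -0.0, 0.005]
ft_force: [4.4, -12.3, -3.0]
grip_width: -0.0
grasp_force: 5.9
t 15.475 rail xy mm [-103.5773   25.3702] z 34.80323026610662 yaw err -0.8039092568317187 tilt [-0.0046  0.0081] F [-12.9611  -1.624 ] -3.0485160204719266 w -3.206442060812816e-05
to first -25.40724608975561 -28.283003542580946
[[np.float64(3.2), np.float64(4.3)], [np.float64(3.5), np.float64(4.0)], [np.float64(3.8), np.float64(3.7)], [np.float64(4.1), np.float64(3.4)], [np.float64(4.3), np.float64(3.1)], [np.float64(4.5), np.float64(2.8)], [np.float64(4.7), np.float64(2.4)], [np.float64(4.9), np.float64(2.1)], [np.float64(5.0), np.float64(1.7)], [np.float64(5.1), np.float64(1.3)], [np.float64(5.2), np.float64(0.9)], [np.float64(5.3), np.float64(0.5)], [np.float64(5.3), np.float64(0.1)], [np.float64(5.3), np.float64(-0.3)], [np.float64(5.3), np.float64(-0.7)], [np.float64(5.2), np.float64(-1.1)], [np.float64(5.1), np.float64(-1.5)], [np.float64(5.0), np.float64(-1.9)], [np.float64(4.8), np.float64(-2.2)], [np.float64(4.6), np.float64(-2.6)], [np.float64(4.4), np.float64(-2.9)], [np.float64(4.2), np.float64(-3.3)], [np.float64(3.9), np.float64(-3.6)], [np.float64(3.6), np.float64(-3.9)]]
nearest 7 0.33083333333333337
```

View pics/b3.png

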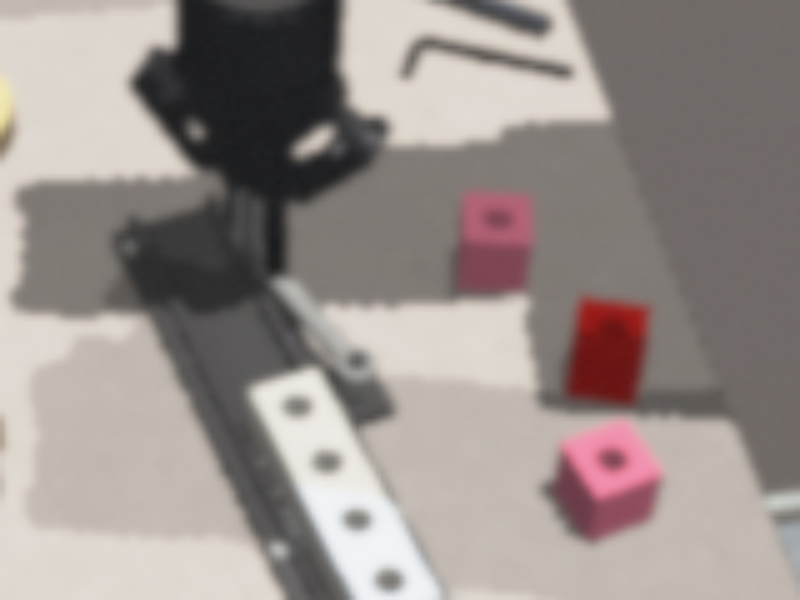

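The keeper has swung part-way, but the pin (278,240) now looks to be at the fingers' outer edge, and the force is 13 N along the rail. I'll measure where the pin is before going on.

Run:
```python
from s import *
p=vision.camera("side")
for uv,z in (((260+276/5,130+268/5),.027),((260+357/5,130+357/5),.032),((260+270/5,130+205/5),.061)):
    w=at_z(p,uv,z); print(uv,R@(w[:2]-O)*1e3)
for u,v in ((314,176),(315,178),(316,180),(314,180),(309,172),(311,178)):
    w=at_depth(p,(u,v)); print(u,v,p["image"][v,u],R@(w[:2]-O)*1e3,w[2])
C=np.array([-15.4,42])
for q in (.1,.2,.3,.4,.5):
    X=C-70*np.array([np.cos(q),np.sin(q)]); W=R.T@X/1e3+O
    print(q,X,proj(p,[*W,.027]),proj(p,[*W,.061]))
W=R.T@np.array([-103.6,25.4])/1e3+O; print("tcp px",proj(p,[*W,.034]))
```

```text
t 15.525 rail xy mm [-103.4823   24.3772] z 34.90107991333893 yaw err -0.8035532030529822 tilt [-0.0036  0.009 ] F [-11.6819  -2.1281] -4.024777041631502 w 0.00018637366503483776
(315.2, 183.6) [-84.1219  30.6696]
(331.4, 201.4) [-13.5929  42.7941]
(314.0, 171.0) [-94.8703  31.4377]
314 176 [32 31 32] [-82.5563  26.426 ] 0.057550646377533266
315 178 [35 35 36] [-78.1363  27.2442] 0.05459946843815544
316 180 [59 60 63] [-79.1174  30.41  ] 0.045244633088695085
314 180 [28 27 28] [-78.0314  24.6871] 0.04864323341141452
309 172 [69 69 70] [-94.5682  18.3014] 0.06287893034281178
311 178 [74 74 75] [-92.4085  22.7702] 0.04207788276341695
0.1 [-85.0503  35.0117] [316.6856 182.8565] [316.9288 173.3499]
0.2 [-84.0047  28.0931] [314.2491 183.9205] [314.4317 174.418 ]
0.3 [-82.2736  21.3136] [311.9591 185.1672] [312.0846 175.67  ]
0.4 [-79.8743  14.7407] [309.8375 186.5871] [309.9098 177.0962]
0.5 [-76.8308   8.4402] [307.905  188.1688] [307.9286 178.6853]
tcp px [310.2614 176.8478]
```

The pin is at q≈0.17 and slid round the finger's corner, because the finger face was not square enough to the pin's path. I'll back off, turn the tool so its face follows the tangent, and re-engage centred.

```bash
python3 -m creep '[[[-4,2,0],[0,0,0]],[[-9,0,0],[0,0,0]],[[-9,0,0],[0,0,0]],[[-9,0,0],[0,0,0]],[[-9,0,0],[0,0,0]],[[0,0,0],[0,0,0.167]],[[0,0,0],[0,0,0.167]],[[0,0,0],[0,0,0.166]],[[0,-10,0],[0,0,0]],[[0,-10,0],[0,0,0]],[[0,-10,0],[0,0,0]],[[0,-9,0],[0,0,0]]]'
cat > pin.py <<'E'
from s import *
print(o["joint_pos"])
p=vision.camera("side"); b=np.arctan2(T[1,0],T[0,0])-a; x=R@(o["eef_pos"][:2]-O)*1e3
C=np.array([-15.4,42]); n=np.array([np.cos(b),np.sin(b)]); y=np.array([n[1],-n[0]])
g=p["image"].astype(float).mean(2); best=[]
for q in np.arange(-.4,1.65,.02):   # bar: bright along its length from r=25..60 at z=.027
    v=[]
    for r in np.arange(22,62,2):
        W=R.T@(C-r*np.array([np.cos(q),np.sin(q)]))/1e3+O; u=proj(p,[*W,.027]); v.append(cv2.getRectSubPix(g.astype(np.float32),(1,1),tuple(map(float,u)))[0,0])
    best.append((np.percentile(v,30),q))
best.sort(reverse=True); print("bar q",best[:4])
q=best[0][1]; P=C-70*np.array([np.cos(q),np.sin(q)]); print("pin",P,"pin in tool n,y:",(P-x)@n,(P-x)@y,"tangent-yaw",q-np.pi/2-b)
E
python3 pin.py
python3 - <<'E'
from m import *
p=vision.camera("side"); cv2.imwrite("pics/b4.png",cv2.resize(p["image"][130:250,260:420],(800,600)))
E
```

```text
clock: 17.08
eef_pos: [0.4858, -0.0643, 0.0343]
tool_rot: [0.97, 0.241, -0.0, -0.0]
ft_force: [-0.3, -0.1, -0.1]
grip_width: -0.0001
grasp_force: 0.0
t 17.075 rail xy mm [-89.8989  65.0235] z 34.34788168468931 yaw err -1.299922828306536 tilt [-0.     -0.0001] F [0.0104 0.3266] -0.08877793364346115 w -0.00012015228494587843
[-0.1316  0.4026 -0.3283  0.84    0.0001  2.523 ]
bar q [(np.float32(225.31116), np.float64(1.640000000000002)), (np.float32(225.18721), np.float64(1.6200000000000019)), (np.float32(225.01723), np.float64(1.6000000000000019)), (np.float32(224.50894), np.float64(1.5800000000000018))]
pin [-10.5596 -27.8324] pin in tool n,y: 110.69924377463434 -51.60065603032947 tangent-yaw 1.3691265015116414
```

View pics/b4.png

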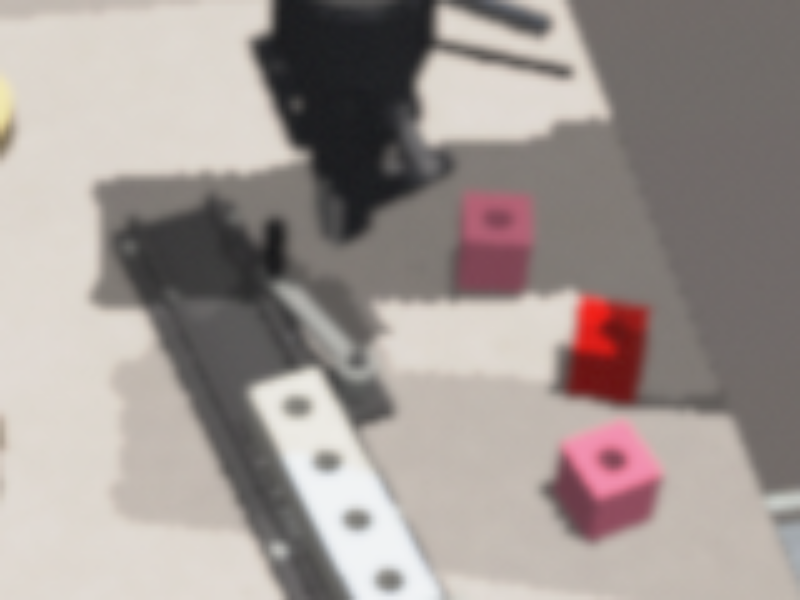

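The fingers (340,215) are clear on the pin's outer side. The pin base is at (273,268), which gives q≈0.19; my automatic bar finder locked onto the block tops, so I'm ignoring its value. Re-engaging with the tangent-following arc.

```bash
python3 -m creep '[[[4,1,0],[0,0,0]],[[4,1,0],[0,0,0]],[[4,1,0],[0,0,0]],[[4,1,0],[0,0,0.04]],[[3,0,0],[0,0,0.04]],[[4.9,1,0],[0,0,-0.07]],[[4.9,1,0],[0,0,-0.07]],[[4.9,1,0],[0,0,-0.07]],[[4.9,1,0],[0,0,-0.07]],[[4.9,1,0],[0,0,-0.07]],[[4.9,1,0],[0,0,-0.07]]]'
cat > e.py <<'E'
from s import *
b=np.arctan2(T[1,0],T[0,0])-a; x=R@(o["eef_pos"][:2]-O)*1e3; n=np.array([np.cos(b),np.sin(b)])
C=np.array([-15.4,42]); t=np.array([-n[1],n[0]]); c=x+17*n-C
print("yaw-implied q",b+np.pi/2,"face point angle",np.arctan2(-c[1],-c[0]),"radius",np.linalg.norm(c))
p=vision.camera("side"); cv2.imwrite("pics/last.png",cv2.resize(p["image"][130:250,260:420],(800,600)))
for q in np.arange(.3,1.61,.1):
    W=R.T@(C-70*np.array([np.cos(q),np.sin(q)]))/1e3+O; u=(proj(p,[*W,.061])-[260,130])*5; v=(proj(p,[*W,.027])-[260,130])*5; print(round(q,1),u.round(),v.round(),end="; ")
E
python3 e.py
```

```text
clock: 18.55
eef_pos: [0.533, -0.0493, 0.0341]
tool_rot: [0.916, 0.402, -0.0, 0.0]
ft_force: [-0.2, -0.6, 0.4]
grip_width: -0.0002
grasp_force: 0.4
t 18.55 rail xy mm [-85.454   15.6584] z 34.14245351495832 yaw err -0.9594903349136259 tilt [-0.0007  0.0004] F [-0.4978  0.3494] 0.4445641145662815 w -0.00021895553611202392
yaw-implied q 0.6113059918812707 face point angle 0.5887467597035589 radius 72.50406278566727
0.3 [260. 228.] [260. 276.]; 0.4 [250. 235.] [249. 283.]; 0.5 [240. 243.] [240. 291.]; 0.6 [231. 252.] [231. 299.]; 0.7 [223. 261.] [223. 309.]; 0.8 [217. 271.] [217. 319.]; 0.9 [212. 282.] [212. 329.]; 1.0 [208. 293.] [209. 340.]; 1.1 [206. 304.] [206. 351.]; 1.2 [205. 315.] [206. 362.]; 1.3 [206. 327.] [206. 374.]; 1.4 [208. 339.] [209. 385.]; 1.5 [212. 350.] [212. 397.]; 1.6 [217. 361.] [217. 408.];
```

View pics/last.png

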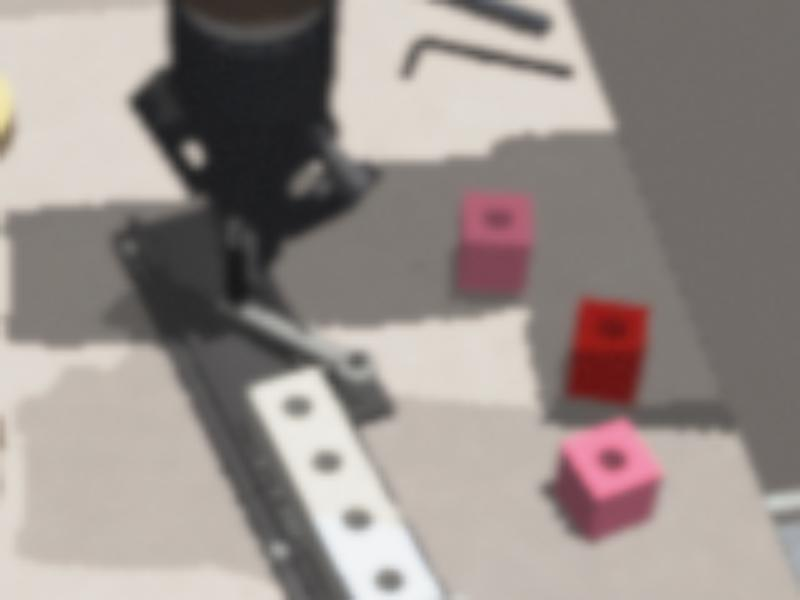

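The pin base (234,298) gives q≈0.57, centred on the finger face, and the fingers are driving it cleanly. That was my tenth and last picture, so from here I'll use numbers. Continuing the arc.

```bash
python3 -m creep '[[[4.9,1,0],[0,0,-0.07]],[[4.9,1,0],[0,0,-0.07]],[[4.9,1,0],[0,0,-0.07]],[[4.9,1,0],[0,0,-0.07]],[[4.9,1,0],[0,0,-0.07]],[[4.9,1,0],[0,0,-0.07]],[[4.9,1,0],[0,0,-0.07]],[[4.9,1,0],[0,0,-0.07]],[[4.9,1,0],[0,0,-0.07]],[[4.9,1,0],[0,0,-0.07]],[[4.9,1,0],[0,0,-0.07]]]'; python3 e.py | head -2 ; python3 -m creep '[[[2,0.5,0],[0,0,-0.03]],[[2,0.5,0],[0,0,-0.03]],[[2,0.5,0],[0,0,-0.03]],[[0,0,0],[0,0,0]]]'; python3 e.py | head -2
```

```text
clock: 19.98
eef_pos: [0.5633, -0.0048, 0.0343]
tool_rot: [0.698, 0.716, 0.0, 0.0]
ft_force: [0.3, -1.9, 0.6]
grip_width: 0.0
grasp_force: 0.4
t 19.975 rail xy mm [-48.4212 -23.5082] z 34.261759397298825 yaw err -0.1903826007513576 tilt [-0.0006  0.0006] F [-1.895   0.1393] 0.6100815675514694 w 2.4939431571758026e-05
yaw-implied q 1.380413726043539 face point angle 1.3375319171663227 radius 70.63831997181086
clock: 20.52
eef_pos: [0.5638, 0.0018, 0.0343]
tool_rot: [0.665, 0.747, 0.0, -0.0]
ft_force: [-0.2, -0.8, 0.5]
grip_width: 0.0002
grasp_force: 0.0
t 20.525 rail xy mm [-42.0965 -25.386 ] z 34.27997413736406 yaw err -0.10094458168329012 tilt [ 0.0003 -0.0002] F [-0.7399  0.3554] 0.5444693443410227 w 0.0002332810727144655
yaw-implied q 1.4698517451116064 face point angle 1.430151643236626 radius 69.78828321302146
```

```bash
python3 -m creep '[[[2,0,0],[0,0,-0.03]],[[2,0,0],[0,0,-0.03]],[[2,0,0],[0,0,-0.03]],[[1,0,0],[0,0,0]],[[1,0,0],[0,0,0]],[[0,0,0],[0,0,0]]]'; python3 e.py | head -2 ; python3 -m creep '[[[1,0,0],[0,0,0]],[[1,0,0],[0,0,0]],[[0,0,0],[0,0,0]]]'; python3 e.py | head -2
```

```text
clock: 21.32
eef_pos: [0.5625, 0.0097, 0.0343]
tool_rot: [0.631, 0.776, -0.0, -0.0]
ft_force: [0.0, -0.7, -0.1]
grip_width: -0.0002
grasp_force: 0.1
t 21.325 rail xy mm [-34.1285 -25.7655] z 34.26018543895091 yaw err -0.011069048066281617 tilt [ 0.0003 -0.0003] F [-0.6722  0.1207] -0.13826259927038145 w -0.00018462095239165532
yaw-implied q 1.559727278728615 face point angle 1.5453505728158141 radius 67.97563279807937
clock: 21.75
eef_pos: [0.5622, 0.0114, 0.0342]
tool_rot: [0.631, 0.776, -0.0, 0.0]
ft_force: [0.2, -1.0, 0.1]
grip_width: -0.0001
grasp_force: 0.5
t 21.75 rail xy mm [-32.4507 -25.8528] z 34.23967638357064 yaw err -0.011267795603024489 tilt [-0.0003 -0.0002] F [-1.0165 -0.0216] 0.09374921561564281 w -0.00012949684829237267
yaw-implied q 1.559528531191872 face point angle 1.5700349187997058 radius 68.04432401283111
```

```bash
python3 -m creep '[[[1,0,0],[0,0,0]],[[1,0,0],[0,0,0]],[[0,0,0],[0,0,0]]]'; python3 e.py | sed -n 1,1p ; python3 -m creep '[[[1,0,0],[0,0,0]],[[1,0,0],[0,0,0]],[[0,0,0],[0,0,0]]]'; python3 e.py | sed -n 1,1p
```

```text
clock: 22.18
eef_pos: [0.5622, 0.0116, 0.0343]
tool_rot: [0.632, 0.775, -0.001, 0.001]
ft_force: [1.1, -6.8, -1.6]
grip_width: 0.0006
grasp_force: 3.3
t 22.175 rail xy mm [-32.2309 -25.8444] z 34.28683564347266 yaw err -0.012627496227675117 tilt [-0.0038 -0.0002] F [-6.8545  0.4139] -1.5816009835692082 w 0.000630257345581019
clock: 22.6
eef_pos: [0.5621, 0.0117, 0.0343]
tool_rot: [0.632, 0.775, -0.002, 0.003]
ft_force: [1.7, -11.3, -2.2]
grip_width: -0.0002
grasp_force: 5.7
t 22.6 rail xy mm [-32.1078 -25.8468] z 34.334545872468716 yaw err -0.01396787048286452 tilt [-0.0074 -0.0002] F [-11.3659   0.7842] -2.205730421247128 w -0.00017612780605037956
```

The hard stop is reached at TCP x=-32.1, against -32.4 predicted. I'll retract, lift clear and check.

```bash
python3 -m creep '[[[-3,0,0],[0,0,0]],[[-6,0,0],[0,0,0]],[[-10,0,0],[0,0,0]],[[-12,0,0],[0,0,0]],[[0,0,-25],[0,0,0]],[[0,0,-40],[0,0,0]],[[0,0,-45],[0,0,0]],[[0,0,-45],[0,0,0]],[[-40,0,-20],[0,0,0]],[[-40,0,0],[0,0,0]],[[0,0,0],[0,0,0]],[[0,0,0],[0,0,0]]]'; python3 s.py
python3 - <<'E'
from s import *
p=vision.camera("side"); hits=[]
for v in range(150,230):
  for u in range(285,345):
    if p["z_map"][v,u]>0:
      w=at_depth(p,(u,v)); r=R@(w[:2]-O)*1e3
      if -60<r[0]<5 and -60<r[1]<60: hits.append([*r,w[2]*1e3,p["image"][v,u].mean()])
h=np.array(hits)
pin=h[(h[:,2]>38)&(h[:,0]<-9)&(h[:,3]<70)]; print("pin pts",len(pin),np.median(pin,0))
k=h[(h[:,2]>20)&(h[:,2]<34)&(h[:,0]<-8)&(h[:,1]<38)&(h[:,3]>110)]; print("bar pts",len(k),np.median(k,0) if len(k) else "")
if len(k): print(k[np.argsort(k[:,1])][::max(1,len(k)//12)])
for q in("spacer_1",):
  for r in vision.place_of(p,q)[:9]:
    w=at_z(p,r["position"],.008); print(r["score"],R@(w[:2]-O)*1e3)
E
```

```text
clock: 24.15
eef_pos: [0.5837, -0.0934, 0.2089]
tool_rot: [0.631, 0.776, -0.0, -0.001]
ft_force: [0.2, -0.2, 0.3]
grip_width: 0.0001
grasp_force: 0.0
t 24.15 rail xy mm [-139.4028  -24.3137] z 208.87717280917659 yaw err -0.011911755001739355 tilt [ 0.0009 -0.0008] F [-0.2162 -0.1873] 0.3309093363724538 w 5.746700282007974e-05
t 24.15 rail xy mm [-139.4028  -24.3137] z 208.87717280917659 yaw err -0.011911755001739355 tilt [ 0.0009 -0.0008] F [-0.2162 -0.1873] 0.3309093363724538 w 5.746700282007974e-05
pin pts 37 [-11.7477 -28.2701  54.678   42.3333]
bar pts 43 [-13.3792  26.518   26.0892 159.6667]
[[-10.2193 -32.9091  27.5369 116.3333]
 [-13.6761 -21.5796  29.3642 126.    ]
 [-15.2389 -18.4572  26.0892 162.3333]
 [-12.1721 -17.1701  25.328  158.    ]
 [-16.9853 -15.2469  26.3058 169.6667]
 [-20.6618 -13.774   25.108  149.    ]
 [ -9.546   24.7693  27.6623 177.    ]
 [-19.5111  26.518   26.7179 179.6667]
 [-13.2337  29.0121  25.2511 166.3333]
 [-11.9531  31.1559  21.9951 122.    ]
 [-13.8208  31.7716  27.0602 174.    ]
 [-10.6714  33.156   22.548  112.3333]
 [-15.1986  34.9177  27.8021 166.6667]
 [-11.525   36.05    23.9996 140.    ]
 [-10.0179  37.7636  28.6598 153.6667]]
0.89 [-124.4283 -134.0668]
0.82 [-63.9596 139.8188]
0.78 [ 86.6287 125.2812]
0.72 [80.6953  4.9044]
0.61 [ 31.7229 151.2623]
0.59 [2.9562 5.9661]
0.56 [45.33   -3.6671]
```

The pin (-12,-28) and the bar square across the channel at x≈-14 match q≈π/2, and the arm is clear of everything.

```bash
python3 -c "
from workcell import workorder
print(workorder.job_done())"
```

```text
the job is handed in; nothing more can be done
None
```

The job is handed in: the row of four is home against the stop and the keeper is square across the rail on its hard stop; my first push on its pin slipped off part-way and had to be repeated, and the hand-in returned no verdict.

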